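Sweep the balance weights through the gate

ROBOT

A 7-joint arm with a two-finger parallel gripper is mounted at the origin on the work surface. World frame = base frame: x ahead of the robot, y to its left, z up, the work surface at z = 0. Lengths are in m, angles in rad, forces in N, time in s.
With the tool pointing down it reaches from about 0.4 to 0.875 m from the base axis. Payload 6.5 kg.
Tool frame: the origin (TCP) lies on the centre line of the jaws, within the pads' length; the fingertips stand env.tip_reach ahead of it and the grasp point (between the pads) is the TCP (env.tip_reach is the distance from the TCP to the fingertips, in m); z points along the fingers, x is the direction in which the jaws open and shut, and the axes are right-handed (so a half turn about z gives the same grasp; the last joint's range is limited). The gripper opens to 85 mm and grips with 20 to 120 N. Pads are 22 mm wide; open, the fingers measure 114 mm over their backs; the gripper's body (76 mm by 85 mm) begins 54 mm behind the grasp point. The pads swing forward as they close: fully open they stand 13 mm farther back than shut.
Start: joints at [1.259, 0.536, -0.004, 1.538, 0.003, 1.067, -0.071], TCP at [0.158, -0.63, 0.25] pointing down, gripper open.
Joint ranges: [-2.7, 2.7], [-0.37, 2.16], [-1.27, 1.26], [0.24, 2.4], [-1.31, 4.45], [0.19, 1.91], [-2.76, 2.76]. Speed limits (rad/s): [2.39, 2.39, 3.14, 3.14, 3.14, 3.14, 3.14].

INTERFACE

Orientations are given as [roll, pitch, yaw] about the fixed x, y, z axes, in that order (R = Rz(yaw) Ry(pitch) Rx(roll)).
In Python, from rig import readout, viewer, env gives the robot as it stands.
- The arm moves only by the shell command python3 -m pendant 'ROWS'. ROWS is JSON, a list of rows, each a list of 3 entries, a list of its own where there are three numbers: the finger opening in mm, from 0 to 85.4, then the shift along the tool's x, y, z in mm, then the turn, a rotation vector about the tool's x, y, z in rad. A call has 1 to 12 rows; each row is the pose to reach, as a shift and turn from the pose commanded when the call began, along the tool's axes at that moment; what a row does not reach only later rows make up. A row lasts 1/12 s, in which the tool goes at most 41.7 mm and 7.16 degrees, less where a joint would pass 70% of its speed; a pose out of reach is approached as far as the arm can. A call with a gripper value outside its range is refused whole. The fingers move at their own pace and stop on an object; the grip force is fixed at half the most. Time passes only in rows, so rows that repeat a pose let the fingers close. It gives the time, the measured TCP pose, the force and the opening at its end, in the units of the state.
- readout.sense(): the state, without advancing time (a new reading comes with each control period).
- viewer.get_image(name): name is "scene" or "top" or "wrist"; returns (picture, depth): 480x640x3 uint8, red, green, blue; 480x640 float32, m along the optical axis (not along the pixel's ray), 0 where there is no reading.
- viewer.get_calibration(name): a dict with "camera_matrix" (3x3 intrinsics, pixels), "extrinsics" (4x4, takes a point from world to camera coordinates). Camera axes: x right, y down, z forward; pixel columns grow to the right and rows downward; lengths in m; the calibration is good to about 2 mm. A picture is of the moment at which its call begins: read the wrist's pose just before it. get_calibration takes no time and is no camera call; for the wrist camera it gives the pose at the moment of the call.
- env.hand_in(): hands the job in, once; it reports no verdict.
Trained networks look in the newest picture that a camera, given by its name, has taken for a name from the list of things; names that differ only in an ending like _2 or _b are one class to them, and where a whole thing is asked for, a point or a joint stands for the part that bears it (a point fixed in the world has none). Each returns a list of dicts, best first, with "conf" (0 to 1); they miss things now and then, are a little off and sometimes report something else, mostly with a low value. They report only what shows in the picture. A call takes as long as a camera call. They do not tell look-alikes from the thing itself.
- viewer.recognise(name, camera): "at" ([column, row] in pixels, amid what is visible of it).
- viewer.trace(name, camera): "mask" (480x640 bool, what is visible of it) and "at" ([column, row] in pixels, amid what is visible of it).
The state is a dict: "t": time; "joint_pos": joint angles; "joint_vel": joint speeds; "tau": joint torques, N m; "ee_pos": TCP position; "eef_rot": TCP orientation; "contact_force": force on the tool from outside, world axes, zero at the start; "wrist_torque": the same for the moment, N m; "opening": finger opening in m.
Only numpy, scipy, OpenCV 4.12 (cv2) and the standard library are available. Lean on these libraries where they do the work, as an engineer would, in place of code of your own. Each camera call takes 0.05 s, during which the arm holds its last target. There are 200 camera calls.

TASK

Using only the fingertips, push the three loose brass balance weights one at a time across the tray's pale deck and through the gate in the blue wall, so that each drops into the slot behind it. Do not pick any weight up, and leave the resin coupling and the glass window beside the tray where they are. Finish with the hand clear of everything.

Things in the scene. Friction and masses are not known exactly. Their poses are not given: they have to be found in the camera images.
- tray: the fixed tray. Origin: bench top under the gate's middle, at the near face of the blue wall; x: pushing direction, away from the robot; y: along that wall; z up. Flat pale aluminium deck 55 mm above the bench, x -154 to 0 mm, y -130 to 130 mm, with a grey rim on the near edge and both sides, and the blue wall on the far edge, all 18 mm above the deck.
- gate (a point): the gate: middle of the 42 mm wide opening (tray y -21 to 21 mm) in the blue wall, at deck height (55 mm), at the wall's near face. The wall is 6 mm thick (tray x 0 to 6 mm). The deck ends here, at tray x = 0: a weight tips over the edge once its centre is past it. Axes as the tray's.
- slot (a point): the slot: centre of the floor (4 mm above the bench) of the pocket directly behind the gate, open at the top, tray x 0 to 50 mm, y -21 to 21 mm, 51 mm deep below the deck; its far wall is as high as the gate wall. All three weights fit in it below deck level. Axes as the tray's.
- weight_a: brass balance weight, a solid disc 28 mm in diameter and 10 mm high with a small dark dot on its top, about 50 g, lying flat and loose on the tray's deck; origin: centre of its underside, z up. The three weights are alike.
- weight_b: brass balance weight, a solid disc 28 mm in diameter and 10 mm high with a small dark dot on its top, about 50 g, lying flat and loose on the tray's deck; origin: centre of its underside, z up. The three weights are alike.
- weight_c: brass balance weight, a solid disc 28 mm in diameter and 10 mm high with a small dark dot on its top, about 50 g, lying flat and loose on the tray's deck; origin: centre of its underside, z up. The three weights are alike.
- coupling: bystander: grey resin drive coupling, a stepped round part 52 mm in diameter and 48 mm high, standing loose on the bench beside the tray on its +y side; origin: centre of its underside. Not to be moved.
- window: bystander: frosted glass rotor sight window, a disc 68 mm in diameter and 10 mm thick, lying loose on the bench beside the tray on its -y side; origin: centre of its underside. Not to be moved.
Mind the look-alikes: they are no part of the job. What is shaped like the weight_c but orange is not meant.

How it is judged:
On the way, in this order (a step that is already met when the one before it is completed fails the run):
1. a first weight lies in the slot, alone (((x of weight_a in the frame of tray between -0.004 and 0.054 m and y of weight_a in the frame of tray between -0.025 and 0.025 m and z of weight_a in the frame of tray below 0.045 m) or (x of weight_b in the frame of tray between -0.004 and 0.054 m and y of weight_b in the frame of tray between -0.025 and 0.025 m and z of weight_b in the frame of tray below 0.045 m) or (x of weight_c in the frame of tray between -0.004 and 0.054 m and y of weight_c in the frame of tray between -0.025 and 0.025 m and z of weight_c in the frame of tray below 0.045 m))), for 0.2 s.
2. a second weight has joined it, the third still outside ((((x of weight_a in the frame of tray between -0.004 and 0.054 m and y of weight_a in the frame of tray between -0.025 and 0.025 m and z of weight_a in the frame of tray below 0.045 m) and (x of weight_b in the frame of tray between -0.004 and 0.054 m and y of weight_b in the frame of tray between -0.025 and 0.025 m and z of weight_b in the frame of tray below 0.045 m)) or ((x of weight_a in the frame of tray between -0.004 and 0.054 m and y of weight_a in the frame of tray between -0.025 and 0.025 m and z of weight_a in the frame of tray below 0.045 m) and (x of weight_c in the frame of tray between -0.004 and 0.054 m and y of weight_c in the frame of tray between -0.025 and 0.025 m and z of weight_c in the frame of tray below 0.045 m)) or ((x of weight_b in the frame of tray between -0.004 and 0.054 m and y of weight_b in the frame of tray between -0.025 and 0.025 m and z of weight_b in the frame of tray below 0.045 m) and (x of weight_c in the frame of tray between -0.004 and 0.054 m and y of weight_c in the frame of tray between -0.025 and 0.025 m and z of weight_c in the frame of tray below 0.045 m)))), for 0.2 s.
3. the third weight lies in the slot (x of weight_a in the frame of tray between -0.004 and 0.054 m and y of weight_a in the frame of tray between -0.025 and 0.025 m and z of each of weight_a, weight_b, weight_c in the frame of tray below 0.045 m and x of weight_b in the frame of tray between -0.004 and 0.054 m and y of weight_b in the frame of tray between -0.025 and 0.025 m and x of weight_c in the frame of tray between -0.004 and 0.054 m and y of weight_c in the frame of tray between -0.025 and 0.025 m), for 0.2 s.
At the end, for the whole second after the job is handed in: All three weights lie at rest in the slot behind the gate, wholly below the deck's level (undersides' centres at least 10 mm below the deck), and the coupling and the window are within 15 mm of where they started (all of step 3 and linear speed of each of weight_a, weight_b, weight_c below 0.02 m/s and distance of each of coupling, window from where it was at the start of the episode below 0.015 m); the robot touches nothing.
It fails at once if weight_a is lifted more than 16 mm off the deck (z of weight_a in the frame of tray above 0.071 m).
It fails at once if weight_b is lifted more than 16 mm off the deck (z of weight_b in the frame of tray above 0.071 m).
It fails at once if weight_c is lifted more than 16 mm off the deck (z of weight_c in the frame of tray above 0.071 m).
It fails at once if the coupling is shifted by more than 15 mm (distance of coupling from where it was at the start of the episode above 0.015 m).
It fails at once if the window is shifted by more than 15 mm (distance of window from where it was at the start of the episode above 0.015 m).
It also fails if it takes over 72 s, if anything falls off the work surface, if the arm or the gripper's body presses on something with over 40 N, if the wrist force passes 120 N, or if a joint passes its speed limit or range.

## Working session

There is one attempt and no reset: what is moved stays moved. The work goes in short steps, Python scripts to look and compute and a shell command to move; the robot and the scene stay as the last step left them, time stands still between calls to the robot, and variables do not carry over. Pictures are saved under pics/ and viewed, about 8 in all and at most 12, crops included, and the job is handed in when it is done.

```bash
mkdir -p pics; ls; python3 - <<'E'
from rig import readout, viewer, env
import cv2,numpy as np
print(readout.sense(), env.tip_reach)
a,d=viewer.get_image("top"); b,_=viewer.get_image("scene")
cv2.imwrite("pics/top1.png",a[...,::-1]);cv2.imwrite("pics/scene1.png",b[...,::-1])
np.save("d.npy",d)
print(viewer.get_calibration("top"))
E
```

```text
pics
{'t': 0.0, 'joint_pos': array([ 1.25882869,  0.5371895 , -0.00443357,  1.53888934,  0.0026007 ,
        1.06731884, -0.07121646]), 'joint_vel': array([-5.56021434e-04, -1.30515079e-03, -9.22880917e-05, -1.63081108e-03,
       -1.31744805e-03,  9.80447147e-04, -1.41178297e-03]), 'tau': array([-5.40866313e-04, -5.83411503e+01,  1.04849473e+00, -2.59114677e+01,
        1.22904178e-02,  9.54866933e-03, -1.55039305e-05]), 'ee_pos': array([ 0.15797553, -0.62987437,  0.24939168]), 'eef_rot': array([ 3.14145768e+00,  1.79422714e-03, -1.32497729e+00]), 'contact_force': array([-0.06036466,  0.28666844,  0.44058543]), 'wrist_torque': array([ 0.02379095, -0.0115184 , -0.01817441]), 'opening': 0.08508947077223979} 0.019
{'camera_matrix': array([[484.84871071,   0.        , 316.70505924],
       [  0.        , 484.84871071, 245.94158739],
       [  0.        ,   0.        ,   1.        ]]), 'extrinsics': array([[ 0.02557334, -0.99965368, -0.00620705, -0.03438671],
       [-0.98133444, -0.02391988, -0.19081552,  0.55884027],
       [ 0.19060097,  0.01097098, -0.98160629,  0.87388655],
       [ 0.        ,  0.        ,  0.        ,  1.        ]])}
```

View pics/top1.png

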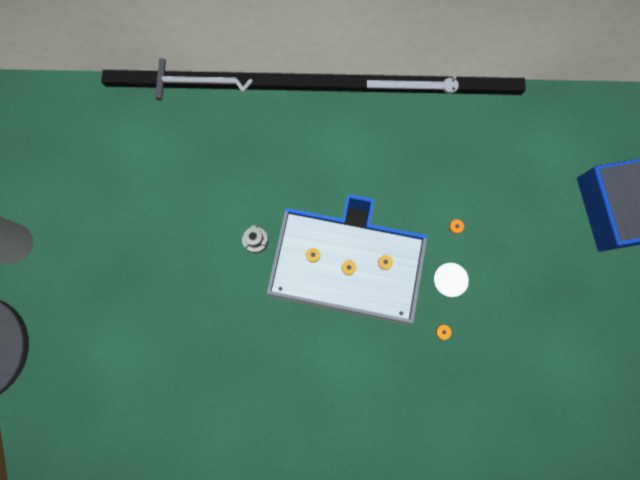

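View pics/scene1.png

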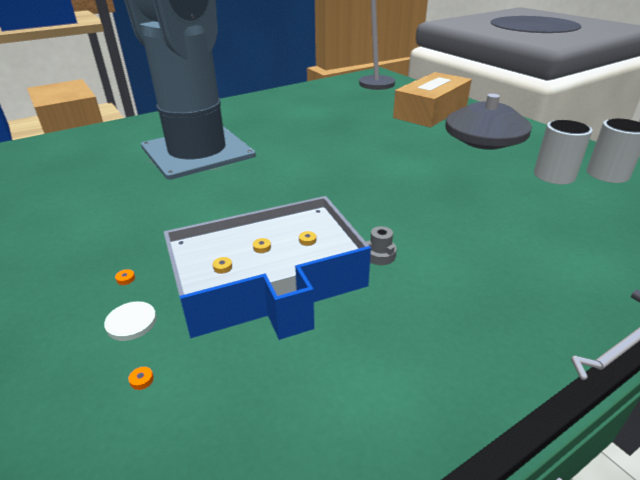

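Top picture: brass discs on the deck at (313,255), (349,268) and (386,262). The slot is at (358,212), the coupling at (255,238) and the window at (451,280). The orange look-alikes at (457,227) and (444,332) lie on the bench and are not meant. The three yellow-brass discs on the pale deck fit the description. I'll check an enlarged crop and project it.

```bash
cat > h.py <<'E'
import numpy as np,cv2
from rig import readout, viewer, env
def ray(cal,px,z):
    K,E=cal["camera_matrix"],cal["extrinsics"]; R,t=E[:3,:3],E[:3,3]
    c=-R.T@t; d=R.T@np.linalg.solve(K,[px[0],px[1],1.]); return (c+d*(z-c[2])/d[2])[:2]
def blobs(img,lo=(15,90,90),hi=(27,255,255),amin=60):
    m=cv2.inRange(cv2.cvtColor(img,cv2.COLOR_RGB2HSV),lo,hi)
    m=cv2.morphologyEx(m,cv2.MORPH_CLOSE,np.ones((7,7)))
    n,_,s,c=cv2.connectedComponentsWithStats(m)
    return [(c[i],s[i,4]) for i in range(1,n) if s[i,4]>=amin]
E
python3 - <<'E'
from h import *
a=cv2.imread("pics/top1.png")[...,::-1].copy(); cal=viewer.get_calibration("top"); d=np.load("d.npy")
for c,s in blobs(a): print(c.round(1),s,ray(cal,c,.065).round(4), a[int(c[1]),int(c[0])+5])
for p in [(288,210),(426,237),(269,293),(413,321)]: print(p,ray(cal,p,.073).round(4))
cv2.imwrite("pics/crop1.png",cv2.resize(a[190:330,260:435,::-1],None,fx=4.5,fy=4,interpolation=cv2.INTER_CUBIC))
E
```

```text
[456.2 226.1] 176 [ 0.6021 -0.2847] [247 162  51]
[312.7 254.6] 154 [ 0.5406 -0.0134] [227 192  95]
[385.2 261.8] 154 [ 0.5302 -0.1498] [228 192  95]
[348.5 267.3] 156 [ 0.5181 -0.0811] [230 195  97]
[443.4 331.8] 197 [ 0.4035 -0.2555] [247 168  55]
(288, 210) [0.624  0.0357]
(426, 237) [ 0.5779 -0.2253]
(269, 293) [0.4655 0.0648]
(413, 321) [ 0.4213 -0.199 ]
```

View pics/crop1.png

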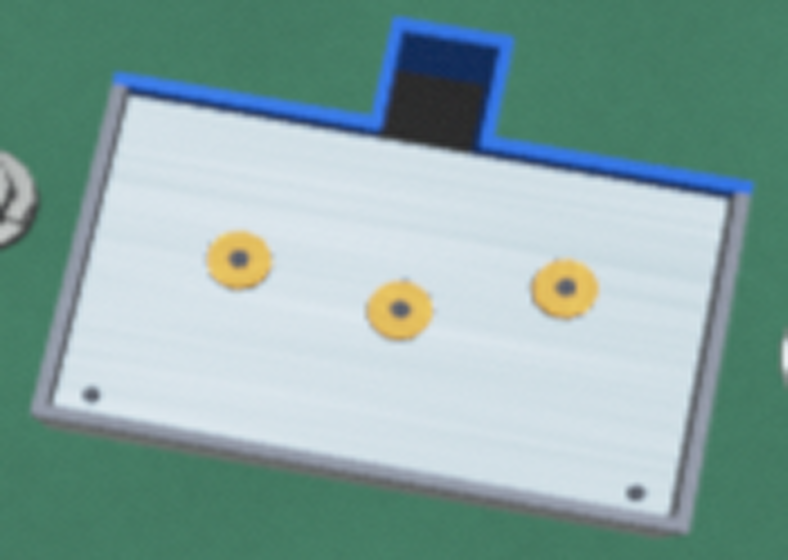

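The crop shows three yellow discs with dark dots on the pale deck at crop (239,259), (400,309) and (566,287). The gate and slot are at (435,110). Next I fit the tray frame and work out the first moves.

```bash
cat >> h.py <<'E'
import json
from scipy.optimize import least_squares
from scipy.spatial.transform import Rotation as Ro
try: T=json.load(open("tray.json"))
except Exception: T=None
def t2w(p): c,s=np.cos(T[2]),np.sin(T[2]); return np.array(T[:2])+np.array([[c,-s],[s,c]])@np.array(p)
def w2t(p): c,s=np.cos(T[2]),np.sin(T[2]); return np.array([[c,s],[-s,c]])@(np.array(p)-T[:2])
def rel(xyz,yaw=None):
    """shift mm (tool axes) and turn about tool z from present measured pose to world xyz / tool yaw"""
    s=readout.sense(); R=Ro.from_euler("xyz",s["eef_rot"])
    sh=R.inv().apply(np.array(xyz)-s["ee_pos"])*1000
    rv=(R.inv()*Ro.from_euler("xyz",[np.pi,0,yaw])).as_rotvec() if yaw is not None else None
    return sh.round(1),None if rv is None else rv.round(3)
E
python3 - <<'E'
import h; from h import *
a=cv2.imread("pics/top1.png")[...,::-1].copy(); cal=viewer.get_calibration("top")
P=np.array([ray(cal,p,.073) for p in [(285.6,208.3),(427.1,235.8),(267.3,293),(412.9,322.5)]])
f=lambda v,full=0:(np.array([[np.cos(v[2]),-np.sin(v[2])],[np.sin(v[2]),np.cos(v[2])]])@np.array([[.006,.13+v[3]],[.006,-.13-v[3]],[-.154-v[3],.13+v[3]],[-.154-v[3],-.13-v[3]]]).T).T+v[:2]-P
r=least_squares(lambda v:f(v).ravel(),[.6,-.1,-.17,.006]); print(r.x.round(4),(r.fun*1000).round(1))
h.T=list(r.x[:3]); json.dump(h.T,open("tray.json","w"))
g=[ray(cal,(260+u/4.5,190+v/4),.055) for u,v in [(382,131),(478,151)]]; print("gate edges tray",[(w2t(q)*1000).round(1) for q in g])
for c,s in blobs(a): print((w2t(ray(cal,c,.065))*1000).round(1))
w=min([w2t(ray(cal,c,.065)) for c,s in blobs(a)],key=lambda q:abs(q[1]))
print("go",t2w([w[0]-.045,w[1]]),rel([*t2w([w[0]-.045,w[1]]),.25],h.T[2]-np.pi/2))
E
```

```text
[ 0.5984 -0.0927 -0.1734  0.0054] [ 0.4 -0.8  0.7  0.3 -0.7  0.2 -0.5  0.3]
gate edges tray [array([ 4.3, 20.1]), array([  2.7, -21.9])]
[  36.8 -188.5]
[-70.6  68.1]
[-57.3 -68.1]
[-81.1  -2.5]
[-163.9 -194. ]
go [ 0.4738082  -0.07334545] (array([-4.630e+02, -4.418e+02,  2.000e-01]), array([0.   , 0.002, 0.419]))
```

```bash
python3 -m pendant '[[14,[-15,-14,0],[0,0,0.01]],[14,[-40,-38,0],[0,0,0.04]],[14,[-67,-64,0],[0,0,0.06]],[14,[-94,-90,0],[0,0,0.08]],[14,[-121,-115,0],[0,0,0.11]],[14,[-148,-141,0],[0,0,0.13]],[14,[-175,-167,0],[0,0,0.15]],[14,[-202,-193,0],[0,0,0.18]],[14,[-225,-215,0],[0,0,0.2]],[14,[-240,-229,0],[0,0,0.21]],[14,[-245,-234,0],[0,0,0.22]],[14,[-245,-234,0],[0,0,0.22]]]'; python3 - <<'E'
import h; from h import *
w=t2w([-.127,-.0025]); print(rel([*w,.25],T[2]-np.pi/2), readout.sense()["opening"])
E
```

```text
t: 1.1
ee_pos: [0.3267, -0.3337, 0.2502]
eef_rot: [-3.142, 0.001, -1.541]
contact_force: [-0.2, 0.2, 0.8]
opening: 0.0139
(array([-256. , -153.9,    0.4]), array([0.   , 0.001, 0.203])) 0.013883862058404356
```

```bash
python3 -m pendant '[[14,[-15,-9,5],[0,0,0.01]],[14,[-45,-27,10],[0,0,0.04]],[14,[-78,-47,20],[0,0,0.06]],[14,[-111,-67,30],[0,0,0.09]],[14,[-144,-87,40],[0,0,0.12]],[14,[-177,-107,50],[0,0,0.14]],[14,[-210,-127,60],[0,0,0.17]],[14,[-235,-141,80],[0,0,0.19]],[14,[-250,-150,90],[0,0,0.2]],[14,[-256,-154,100],[0,0,0.202]],[14,[-256,-154,100],[0,0,0.202]],[14,[-256,-154,100],[0,0,0.202]]]'; python3 - <<'E'
import h; from h import *
cal=viewer.get_calibration("wrist"); a,d=viewer.get_image("wrist"); cv2.imwrite("pics/w1.png",a[...,::-1])
s=readout.sense(); print(w2t(s["ee_pos"][:2])*1000,s["ee_pos"],s["eef_rot"])
for c,n in blobs(a,amin=200): print(c.round(),n,(w2t(ray(cal,c,.065))*1000).round(1))
E
```

```text
t: 2.1
ee_pos: [0.4721, -0.0776, 0.1498]
eef_rot: [3.14, -0.001, -1.748]
contact_force: [-0.1, -1.0, 0.3]
opening: 0.0135
[-126.72556979   -7.35499927] [ 0.47229802 -0.07805844  0.15040397] [ 3.14109735e+00 -1.09655027e-03 -1.74908563e+00]
[442. 118.] 2292 [-57.5 -65.1]
[173. 146.] 2124 [-70.6  70. ]
[312. 166.] 2004 [-80.9  -0.1]
[609. 272.] 1077 [-139.5 -163.4]
```

View pics/w1.png

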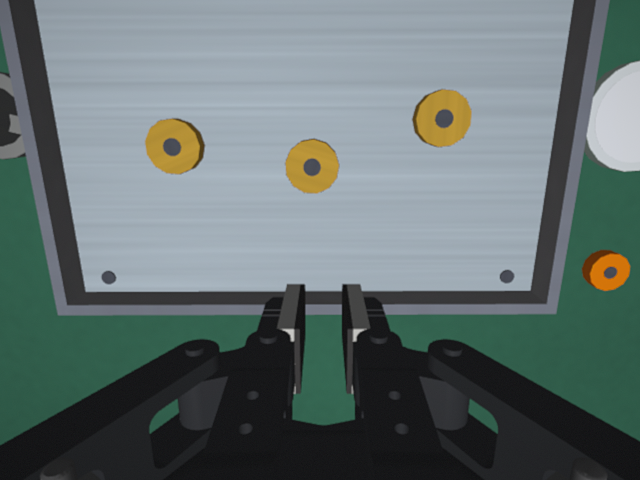

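Wrist view: the weights are at (173,146), (312,166) and (442,118), with the pads centred on column 323. That agrees with the top camera to within 2–3 mm. Descending behind the middle weight.

```bash
python3 -m pendant '[[14,[-1,0,15],[0,0,0]],[14,[-1,0,35],[0,0,0]],[14,[-1,0,55],[0,0,0]],[14,[-1,0,65],[0,0,0]],[14,[-1,0,70],[0,0,0]],[14,[-1,0,72],[0,0,0]],[14,[-1,0,72],[0,0,0]],[14,[-1,0,72],[0,0,0]]]'; python3 - <<'E'
import h; from h import *
cal=viewer.get_calibration("wrist"); a,d=viewer.get_image("wrist"); cv2.imwrite("pics/w2.png",a[...,::-1])
s=readout.sense(); print(w2t(s["ee_pos"][:2])*1000,s["ee_pos"],s["eef_rot"],rel([*t2w([-.127,-.001]),.078],T[2]-np.pi/2))
for c,n in blobs(a,amin=200): print(c.round(),n,(w2t(ray(cal,c,.065))*1000).round(1))
E
```

```text
t: 2.82
ee_pos: [0.4736, -0.0754, 0.0791]
eef_rot: [-3.14, -0.0, -1.747]
contact_force: [-1.1, -0.9, 0.5]
opening: 0.014
[-125.84748192   -4.36522512] [ 0.47367871 -0.07526497  0.07914984] [-3.14001020e+00 -5.59423684e-06 -1.74721890e+00] (array([-3.4,  1.2,  1.1]), array([-0.002, -0.   , -0.003]))
[512. 120.] 5033 [-57.4 -65.4]
[105. 162.] 4625 [-70.6  70.2]
[313. 191.] 4342 [-80.8   0. ]
```

View pics/w2.png

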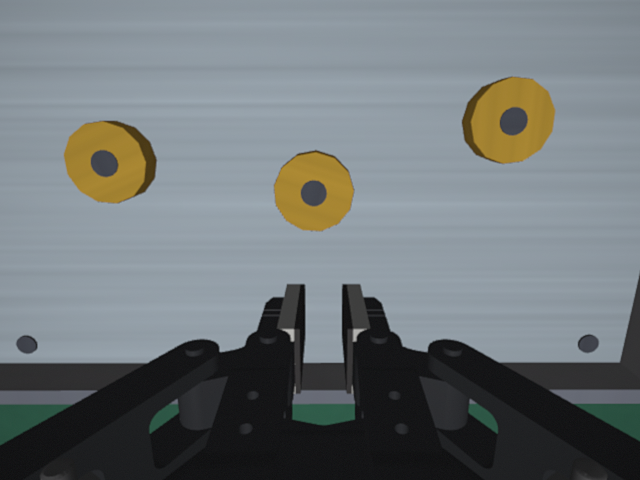

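```bash
python3 -m pendant '[[14,[-3,0,0],[0,0,-0.003]],[14,[-5,-6,0],[0,0,-0.003]],[14,[-5,-12,0],[0,0,-0.003]],[14,[-5,-18,0],[0,0,-0.003]],[14,[-5,-24,0],[0,0,-0.003]],[14,[-5,-30,0],[0,0,-0.003]],[14,[-5,-36,0],[0,0,-0.003]],[14,[-5,-42,0],[0,0,-0.003]],[14,[-5,-48,0],[0,0,-0.003]],[14,[-5,-54,0],[0,0,-0.003]],[14,[-5,-58,0],[0,0,-0.003]],[14,[-5,-58,0],[0,0,-0.003]]]'; python3 - <<'E'
import h; from h import *
cal=viewer.get_calibration("wrist"); a,d=viewer.get_image("wrist"); cv2.imwrite("pics/w3.png",a[...,::-1])
s=readout.sense(); print(w2t(s["ee_pos"][:2])*1000,s["ee_pos"],s["contact_force"])
for c,n in blobs(a,amin=200): print(c.round(),n,(w2t(ray(cal,c,.065))*1000).round(1))
E
```

```text
t: 3.87
ee_pos: [0.5322, -0.0804, 0.0784]
eef_rot: [-3.14, 0.0, -1.744]
contact_force: [-0.4, 0.0, -1.0]
opening: 0.0138
[-68.02961465   0.65112966] [ 0.53149512 -0.08029807  0.07826509] [-0.10695151  0.13852937  0.75366632]
[323. 251.] 3990 [-43.6   1.9]
[505. 285.] 3920 [-56.9 -64.5]
[141. 319.] 3385 [-70.3  70.2]
```

View pics/w3.png

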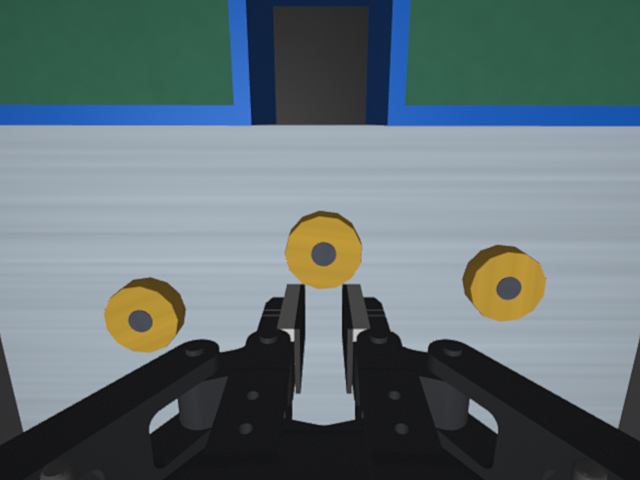

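Disc cradled at (323,251), and the gate's centre is at column 319, so they are 1.3 mm apart. Pushing through.

```bash
python3 -m pendant '[[14,[-1,-5,0],[0,0,0]],[14,[-1,-10,0],[0,0,0]],[14,[-1,-15,0],[0,0,0]],[14,[-1,-20,0],[0,0,0]],[14,[-1,-25,0],[0,0,0]],[14,[-1,-30,0],[0,0,0]],[14,[-1,-35,0],[0,0,0]],[14,[-1,-40,0],[0,0,0]],[14,[-1,-45,0],[0,0,0]],[14,[-1,-50,0],[0,0,0]],[14,[-1,-54,0],[0,0,0]],[14,[-1,-54,0],[0,0,0]]]'; python3 - <<'E'
import h; from h import *
cal=viewer.get_calibration("wrist"); a,d=viewer.get_image("wrist"); cv2.imwrite("pics/w4.png",a[...,::-1])
s=readout.sense(); print(w2t(s["ee_pos"][:2])*1000,s["ee_pos"],s["contact_force"])
for c,n in blobs(a,amin=200): print(c.round(),n,(w2t(ray(cal,c,.065))*1000).round(1), d[int(c[1]),int(c[0])])
E
```

```text
t: 4.92
ee_pos: [0.5855, -0.0887, 0.0784]
eef_rot: [-3.14, 0.0, -1.744]
contact_force: [-0.1, 0.4, -0.3]
opening: 0.0139
[-14.0636881    1.66826526] [ 0.58482743 -0.08860592  0.07826962] [-0.11677562  0.2398189   0.0543914 ]
[323. 187.] 2817 [33.2  3.2] 0.18899025
[163. 416.] 467 [-59.7  67.4] 0.16266757
[481. 415.] 400 [-59.5 -60.7] 0.16250795
```

View pics/w4.png

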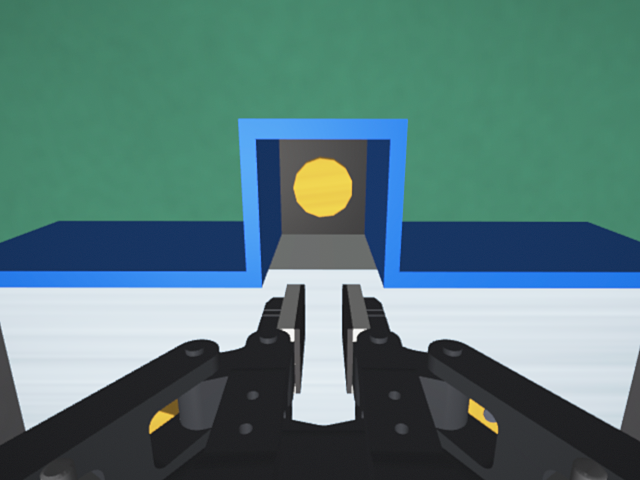

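The first weight lies in the slot at (323,187). Now raise, turn 90° and go beyond the left (+y) weight.

```bash
python3 -m pendant '[[14,[0,10,-12],[0,0,0]],[14,[0,20,-30],[0,0,-0.1]],[14,[-10,35,-40],[0,0,-0.22]],[14,[-25,45,-40],[0,0,-0.34]],[14,[-42,54,-40],[0,0,-0.46]],[14,[-60,56,-40],[0,0,-0.58]],[14,[-77,56,-40],[0,0,-0.7]],[14,[-90,56,-40],[0,0,-0.82]],[14,[-98,56,-40],[0,0,-0.94]],[14,[-103,56,-40],[0,0,-1.06]],[14,[-103,56,-40],[0,0,-1.18]],[14,[-103,56,-40],[0,0,-1.3]]]' && python3 -m pendant '[[14,[0,0,0],[0,0,-0.1]],[14,[0,0,0],[0,0,-0.2]],[14,[0,0,0],[0,0,-0.27]],[14,[0,0,0],[0,0,-0.27]],[14,[0,0,0],[0,0,-0.27]]]'; python3 - <<'E'
import h; from h import *
s=readout.sense(); print(w2t(s["ee_pos"][:2])*1000,s["joint_pos"].round(2),rel([*t2w([-.0705,.105]),.078],T[2]))
cal=viewer.get_calibration("top"); a,d=viewer.get_image("top")
for c,n in blobs(a,amin=20): print(c.round(),n,(w2t(ray(cal,c,.065))*1000).round(1))
E
```

```text
t: 5.97
ee_pos: [0.5467, 0.023, 0.1183]
eef_rot: [3.142, 0.0, -0.437]
contact_force: [-0.9, -0.6, 0.1]
opening: 0.0136
t: 6.38
ee_pos: [0.5467, 0.0224, 0.1182]
eef_rot: [-3.142, 0.0, -0.176]
contact_force: [-0.1, 0.1, 0.1]
opening: 0.014
[-70.75218101 104.42595467] [ 0.32  0.62 -0.59  1.88  0.48  0.78 -0.7 ] (array([ 0.3, -0.6, 40.2]), array([-0.   ,  0.   , -0.003]))
[357. 217.] 104 [17.2 -0.6]
[456. 226.] 175 [  36.9 -188.4]
```

```bash
python3 -m pendant '[[14,[0,-1,12],[0,0,-0.003]],[14,[0,-1,26],[0,0,-0.003]],[14,[0,-1,36],[0,0,-0.003]],[14,[0,-1,40],[0,0,-0.003]],[14,[0,-1,40],[0,0,-0.003]],[14,[0,4,40],[0,0,-0.003]],[14,[0,9,40],[0,0,-0.003]],[14,[0,14,40],[0,0,-0.003]],[14,[0,19,40],[0,0,-0.003]],[14,[0,24,40],[0,0,-0.003]],[14,[0,29,40],[0,0,-0.003]],[14,[0,34,40],[0,0,-0.003]]]' && python3 -m pendant '[[14,[0,6,0],[0,0,0]],[14,[0,12,0],[0,0,0]],[14,[0,18,0],[0,0,0]],[14,[0,24,0],[0,0,0]],[14,[0,30,0],[0,0,0]],[14,[0,36,0],[0,0,0]],[14,[0,41,0],[0,0,0]],[14,[0,44,0],[0,0,0]],[14,[0,44,0],[0,0,0]],[14,[0,44,0],[0,0,0]]]'; python3 - <<'E'
import h; from h import *
s=readout.sense(); print(w2t(s["ee_pos"][:2])*1000,s["ee_pos"])
cal=viewer.get_calibration("top"); a,d=viewer.get_image("top")
for c,n in blobs(a,amin=20): print(c.round(),n,(w2t(ray(cal,c,.065))*1000).round(1))
E
```

```text
t: 7.43
ee_pos: [0.5411, -0.0115, 0.0785]
eef_rot: [-3.141, -0.0, -0.171]
contact_force: [0.5, 0.5, 0.8]
opening: 0.0141
t: 8.27
ee_pos: [0.5334, -0.0545, 0.0782]
eef_rot: [3.141, 0.0, -0.171]
contact_force: [-0.6, -0.8, 0.6]
opening: 0.0141
[-70.57257816  26.36288758] [ 0.53342585 -0.0545331   0.07821236]
[456. 226.] 175 [  36.9 -188.4]
```

```bash
python3 -m pendant '[[14,[0,-8,0],[0,0,0]],[14,[0,-14,-10],[0,0,0]],[14,[0,-14,-28],[0,0,0.1]],[14,[0,-10,-40],[0,0,0.22]],[14,[-6,-4,-40],[0,0,0.34]],[14,[-14,2,-40],[0,0,0.46]],[14,[-22,8,-40],[0,0,0.58]],[14,[-30,15,-40],[0,0,0.7]],[14,[-38,21,-40],[0,0,0.82]],[14,[-40,25,-40],[0,0,0.94]],[14,[-40,25,-40],[0,0,1.06]],[14,[-40,25,-40],[0,0,1.18]]]' && python3 -m pendant '[[14,[0,0,0],[0,0,0.12]],[14,[0,0,0],[0,0,0.24]],[14,[0,0,0],[0,0,0.36]],[14,[0,0,0],[0,0,0.39]],[14,[0,0,0],[0,0,0.39]],[14,[0,0,0],[0,0,0.39]]]'; python3 - <<'E'
import h; from h import *
cal=viewer.get_calibration("wrist"); a,d=viewer.get_image("wrist"); cv2.imwrite("pics/w5.png",a[...,::-1])
s=readout.sense(); print(w2t(s["ee_pos"][:2])*1000,s["ee_pos"],rel([*t2w([-.110,.0015]),.078],T[2]-np.pi/2))
for c,n in blobs(a,amin=200): print(c.round(),n,(w2t(ray(cal,c,.065))*1000).round(1))
E
```

```text
t: 9.32
ee_pos: [0.4901, -0.0711, 0.1191]
eef_rot: [-3.141, 0.0, -1.356]
contact_force: [0.4, -0.7, 0.5]
opening: 0.014
t: 9.82
ee_pos: [0.4901, -0.0714, 0.1186]
eef_rot: [-3.141, 0.0, -1.737]
contact_force: [-0.4, 0.2, 0.4]
opening: 0.0135
[-110.32903052    2.08498806] [ 0.49007724 -0.07158858  0.11852672] (array([ 0.6, -0.3, 40.5]), array([-0.   ,  0.   ,  0.007]))
[325.   4.] 336 [2.2 3.6]
[483. 159.] 2838 [-57.4 -65.4]
[324. 188.] 2661 [-70.6   3.5]
[635. 321.] 227 [-134.3 -148.3]
```

View pics/w5.png

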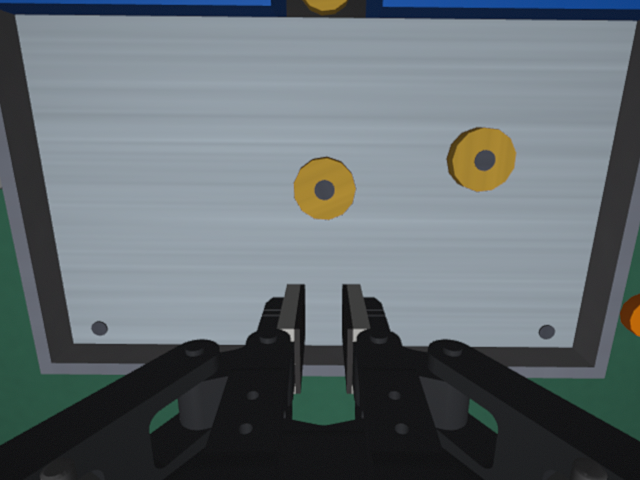

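Disc at (324,188), in line with the pads and with the gate at column 325. Descending and pushing through.

```bash
python3 -m pendant '[[14,[0,0,14],[0,0,0.007]],[14,[0,0,28],[0,0,0.007]],[14,[0,0,37],[0,0,0.007]],[14,[0,0,40],[0,0,0.007]],[14,[0,0,40],[0,0,0.007]],[14,[0,-6,40],[0,0,0.007]],[14,[0,-12,40],[0,0,0.007]],[14,[0,-18,40],[0,0,0.007]],[14,[0,-24,40],[0,0,0.007]],[14,[0,-30,40],[0,0,0.007]],[14,[0,-36,40],[0,0,0.007]],[14,[0,-42,40],[0,0,0.007]]]' && python3 -m pendant '[[14,[0,-5,0],[0,0,0]],[14,[0,-10,0],[0,0,0]],[14,[0,-15,0],[0,0,0]],[14,[0,-20,0],[0,0,0]],[14,[0,-25,0],[0,0,0]],[14,[0,-30,0],[0,0,0]],[14,[0,-35,0],[0,0,0]],[14,[0,-40,0],[0,0,0]],[14,[0,-45,0],[0,0,0]],[14,[0,-50,0],[0,0,0]],[14,[0,-54,0],[0,0,0]],[14,[0,-54,0],[0,0,0]]]'; python3 - <<'E'
import h; from h import *
cal=viewer.get_calibration("wrist"); a,d=viewer.get_image("wrist"); cv2.imwrite("pics/w6.png",a[...,::-1])
s=readout.sense(); print(w2t(s["ee_pos"][:2])*1000,s["ee_pos"],s["contact_force"])
for c,n in blobs(a,amin=200): print(c.round(),n,(w2t(ray(cal,c,.065))*1000).round(1),d[int(c[1]),int(c[0])])
E
```

```text
t: 10.87
ee_pos: [0.5319, -0.0794, 0.0783]
eef_rot: [3.142, -0.0, -1.748]
contact_force: [-0.3, 0.2, 1.2]
opening: 0.014
t: 11.87
ee_pos: [0.5856, -0.089, 0.0784]
eef_rot: [-3.14, 0.0, -1.748]
contact_force: [-0.5, -0.0, 0.1]
opening: 0.0139
[-13.85853575   1.48188479] [ 0.58499736 -0.08882489  0.07828066] [-0.8162725  -0.54520203  0.02307998]
[322. 197.] 4443 [30.1  2.9] 0.19023338
[481. 415.] 401 [-59.5 -60.7] 0.1618732
```

View pics/w6.png

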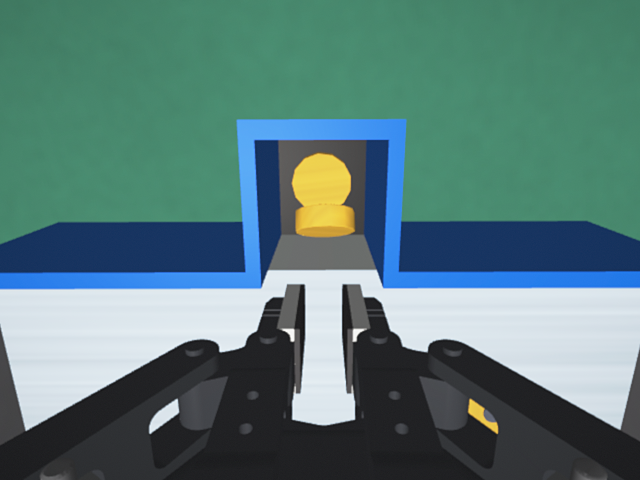

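The second weight is in the slot too, leaning on the first. Now the right (-y) weight.

```bash
python3 -m pendant '[[14,[0,10,-12],[0,0,0]],[14,[0,20,-30],[0,0,-0.1]],[14,[10,30,-40],[0,0,-0.22]],[14,[25,36,-40],[0,0,-0.34]],[14,[42,42,-40],[0,0,-0.46]],[14,[60,44,-40],[0,0,-0.58]],[14,[77,44,-40],[0,0,-0.7]],[14,[90,44,-40],[0,0,-0.82]],[14,[98,44,-40],[0,0,-0.94]],[14,[104,44,-40],[0,0,-1.06]],[14,[104,44,-40],[0,0,-1.18]],[14,[104,44,-40],[0,0,-1.3]]]' && python3 -m pendant '[[14,[0,0,0],[0,0,-0.1]],[14,[0,0,0],[0,0,-0.2]],[14,[0,0,0],[0,0,-0.275]],[14,[0,0,0],[0,0,-0.275]],[14,[0,0,0],[0,0,-0.275]]]'; python3 - <<'E'
import h; from h import *
cal=viewer.get_calibration("wrist"); a,d=viewer.get_image("wrist"); cv2.imwrite("pics/w7.png",a[...,::-1])
s=readout.sense(); print(w2t(s["ee_pos"][:2])*1000,rel([*t2w([-.0574,-.102]),.078],T[2]))
for c,n in blobs(a,amin=200): print(c.round(),n,(w2t(ray(cal,c,.065))*1000).round(1))
E
```

```text
t: 12.92
ee_pos: [0.5224, -0.1841, 0.1182]
eef_rot: [3.141, 0.0, -0.443]
contact_force: [-0.3, 0.4, -0.3]
opening: 0.014
t: 13.33
ee_pos: [0.5226, -0.1834, 0.1182]
eef_rot: [-3.141, 0.0, -0.176]
contact_force: [-0.7, -0.3, -1.1]
opening: 0.014
[ -58.97436646 -102.46528243] (array([ 1.6, -0.5, 40.2]), array([ 0.   ,  0.   , -0.002]))
[487.  49.] 2807 [ 6.7 -4.4]
[327. 198.] 2670 [-57.8 -65. ]
```

```bash
python3 -m pendant '[[14,[1,0,12],[0,0,0]],[14,[1,0,26],[0,0,0]],[14,[1,0,36],[0,0,0]],[14,[1,0,40],[0,0,0]],[14,[1,0,40],[0,0,0]],[14,[1,-5,40],[0,0,0]],[14,[1,-10,40],[0,0,0]],[14,[1,-15,40],[0,0,0]],[14,[1,-20,40],[0,0,0]],[14,[1,-25,40],[0,0,0]],[14,[1,-30,40],[0,0,0]],[14,[1,-35,40],[0,0,0]]]' && python3 -m pendant '[[14,[0,-6,0],[0,0,0]],[14,[0,-12,0],[0,0,0]],[14,[0,-18,0],[0,0,0]],[14,[0,-24,0],[0,0,0]],[14,[0,-30,0],[0,0,0]],[14,[0,-36,0],[0,0,0]],[14,[0,-42,0],[0,0,0]],[14,[0,-45,0],[0,0,0]],[14,[0,-45,0],[0,0,0]],[14,[0,-45,0],[0,0,0]]]'; python3 - <<'E'
import h; from h import *
cal=viewer.get_calibration("wrist"); a,d=viewer.get_image("wrist"); cv2.imwrite("pics/w8.png",a[...,::-1])
s=readout.sense(); print(w2t(s["ee_pos"][:2])*1000,s["ee_pos"])
for c,n in blobs(a,amin=200): print(c.round(),n,(w2t(ray(cal,c,.065))*1000).round(1))
E
```

```text
t: 14.38
ee_pos: [0.53, -0.1486, 0.0785]
eef_rot: [3.141, -0.0, -0.173]
contact_force: [-0.5, -1.3, -0.0]
opening: 0.0143
t: 15.22
ee_pos: [0.5375, -0.1045, 0.0782]
eef_rot: [-3.141, 0.0, -0.172]
contact_force: [0.5, -0.3, -0.2]
opening: 0.014
[-57.93544951 -22.45702276] [ 0.53745153 -0.10480113  0.07816432]
[502. 221.] 2417 [ 3.9 14.7]
[323. 247.] 4135 [-58.7   4.9]
```

```bash
python3 -m pendant '[[14,[0,8,0],[0,0,0]],[14,[0,14,-10],[0,0,0]],[14,[0,14,-28],[0,0,0.1]],[14,[0,10,-40],[0,0,0.22]],[14,[-6,4,-40],[0,0,0.34]],[14,[-14,-2,-40],[0,0,0.46]],[14,[-22,-8,-40],[0,0,0.58]],[14,[-30,-15,-40],[0,0,0.7]],[14,[-38,-21,-40],[0,0,0.82]],[14,[-40,-25,-40],[0,0,0.94]],[14,[-40,-25,-40],[0,0,1.06]],[14,[-40,-25,-40],[0,0,1.18]]]' && python3 -m pendant '[[14,[0,0,0],[0,0,0.12]],[14,[0,0,0],[0,0,0.24]],[14,[0,0,0],[0,0,0.36]],[14,[0,0,0],[0,0,0.393]],[14,[0,0,0],[0,0,0.393]],[14,[0,0,0],[0,0,0.393]]]'; python3 - <<'E'
import h; from h import *
cal=viewer.get_calibration("wrist"); a,d=viewer.get_image("wrist"); cv2.imwrite("pics/w9.png",a[...,::-1])
s=readout.sense(); print(w2t(s["ee_pos"][:2])*1000,s["ee_pos"],rel([*t2w([-.098,.0015]),.078],T[2]-np.pi/2))
for c,n in blobs(a,amin=200): print(c.round(),n,(w2t(ray(cal,c,.065))*1000).round(1))
E
```

```text
t: 16.27
ee_pos: [0.5025, -0.0739, 0.1191]
eef_rot: [-3.141, -0.0, -1.359]
contact_force: [0.8, 0.3, -0.5]
opening: 0.0143
t: 16.77
ee_pos: [0.5026, -0.0739, 0.1188]
eef_rot: [-3.141, -0.0, -1.745]
contact_force: [-0.0, -0.4, -0.3]
opening: 0.0139
[-97.6580167   2.075037 ] [ 0.50255656 -0.07378427  0.11868363] (array([ 0.6,  0.4, 40.7]), array([-0.   ,  0.   , -0.001]))
[324.  25.] 2700 [7.5 2.8]
[322. 188.] 2649 [-58.1   3.5]
[634. 336.] 349 [-131.1 -149.6]
```

View pics/w9.png

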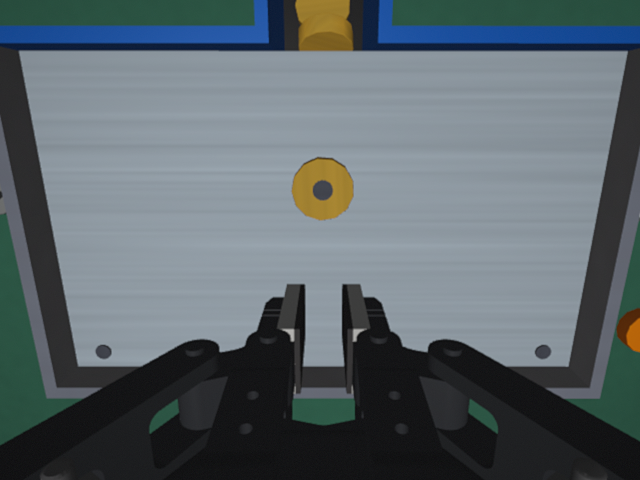

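Disc at (322,188), aligned with the gate at column 324. Final push.

```bash
python3 -m pendant '[[14,[0,0,14],[0,0,0]],[14,[0,0,28],[0,0,0]],[14,[0,0,37],[0,0,0]],[14,[0,0,40],[0,0,0]],[14,[0,0,40],[0,0,0]],[14,[0,-5,40],[0,0,0]],[14,[0,-10,40],[0,0,0]],[14,[0,-15,40],[0,0,0]],[14,[0,-20,40],[0,0,0]],[14,[0,-25,40],[0,0,0]],[14,[0,-30,40],[0,0,0]],[14,[0,-34,40],[0,0,0]]]' && python3 -m pendant '[[14,[0,-5,0],[0,0,0]],[14,[0,-10,0],[0,0,0]],[14,[0,-15,0],[0,0,0]],[14,[0,-20,0],[0,0,0]],[14,[0,-25,0],[0,0,0]],[14,[0,-30,0],[0,0,0]],[14,[0,-35,0],[0,0,0]],[14,[0,-40,0],[0,0,0]],[14,[0,-45,0],[0,0,0]],[14,[0,-49,0],[0,0,0]],[14,[0,-49.5,0],[0,0,0]],[14,[0,-49.5,0],[0,0,0]]]'; python3 - <<'E'
import h; from h import *
cal=viewer.get_calibration("wrist"); a,d=viewer.get_image("wrist"); cv2.imwrite("pics/w10.png",a[...,::-1])
s=readout.sense(); print(w2t(s["ee_pos"][:2])*1000,s["ee_pos"],s["contact_force"])
for c,n in blobs(a,amin=200): print(c.round(),n,(w2t(ray(cal,c,.065))*1000).round(1),d[int(c[1]),int(c[0])])
E
```

```text
t: 17.82
ee_pos: [0.5366, -0.0792, 0.0784]
eef_rot: [-3.141, -0.0, -1.746]
contact_force: [-2.1, 0.5, 1.0]
opening: 0.0144
t: 18.82
ee_pos: [0.585, -0.0878, 0.0782]
eef_rot: [-3.141, 0.0, -1.746]
contact_force: [0.2, 0.2, -0.4]
opening: 0.0139
[-14.36619175   2.42882969] [ 0.58466067 -0.08780457  0.07818874] [ 0.26381338 -0.47106169  0.46243437]
[324. 212.] 6638 [23.9  3.5] 0.17568003
```

View pics/w10.png

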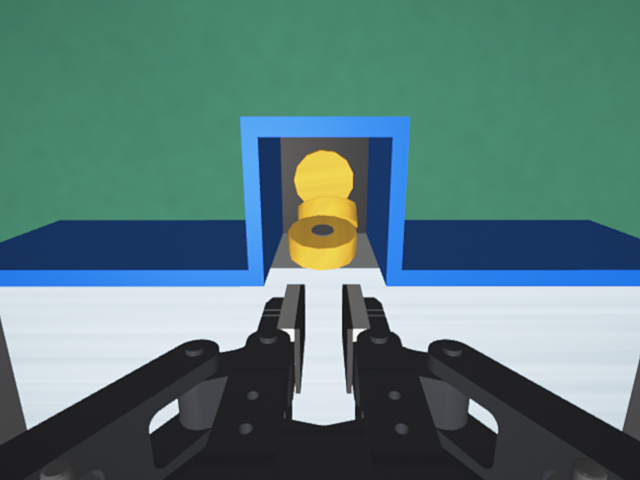

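All three are in the slot, and the last lies dot-up at (322,240), tilted on the others. Retreat up and check the heights by depth.

```bash
python3 -m pendant '[[14,[0,8,-8],[0,0,0]],[14,[0,16,-25],[0,0,0]],[14,[0,20,-50],[0,0,0]],[14,[0,20,-75],[0,0,0]],[14,[0,20,-90],[0,0,0]],[14,[0,20,-90],[0,0,0]],[14,[0,20,-90],[0,0,0]]]'; cat >> h.py <<'E'
def heights(cam,name):
    cal=viewer.get_calibration(cam); a,d=viewer.get_image(cam); cv2.imwrite(name,a[...,::-1])
    m=cv2.inRange(cv2.cvtColor(a,cv2.COLOR_RGB2HSV),(15,90,40),(30,255,255))>0
    v,u=np.nonzero(m&(d>0)); z=d[v,u]
    c=np.linalg.solve(cal["camera_matrix"],np.array([u*z,v*z,z])); E=cal["extrinsics"]; w=(E[:3,:3].T@(c-E[:3,3:])).T
    t=np.array([[*w2t(q[:2]),q[2]] for q in w])*1000; k=(abs(t[:,1])<30)&(t[:,0]>-15)&(t[:,0]<60); t=t[k]; u,v=u[k],v[k]
    for x0 in range(-5,55,5):
        q=t[(t[:,0]>=x0)&(t[:,0]<x0+5)]
        if len(q)>5: print(x0,len(q),"z",np.percentile(q[:,2],[2,50,98]).round(1),"y",q[:,1].min().round(),q[:,1].max().round())
    return a,d
E
python3 - <<'E'
from h import *
a,d=heights("wrist","pics/w11.png")
cal=viewer.get_calibration("wrist")
cv2.imwrite("pics/w11c.png",cv2.resize(a[100:400,170:470,::-1],(600,600)))
E
```

```text
t: 19.45
ee_pos: [0.5649, -0.0843, 0.1694]
eef_rot: [-3.14, -0.0, -1.746]
contact_force: [-0.7, -0.3, -0.5]
opening: 0.0142
-5 7 z [32.1 56.  57.7] y 4.0 18.0
0 337 z [48.1 56.3 58.8] y -10.0 18.0
5 426 z [23.3 56.6 59.7] y -12.0 20.0
10 454 z [20.8 44.7 54. ] y -12.0 18.0
15 336 z [11.1 28.6 33.9] y -12.0 15.0
20 298 z [12.3 14.6 29.1] y -10.0 17.0
25 328 z [ 4.6 14.3 15.8] y -11.0 18.0
30 317 z [ 4.4 14.3 15.6] y -11.0 17.0
35 236 z [ 4.3 14.2 15.6] y -9.0 15.0
40 44 z [ 3.3  5.4 15. ] y -4.0 11.0
```

View pics/w11.png

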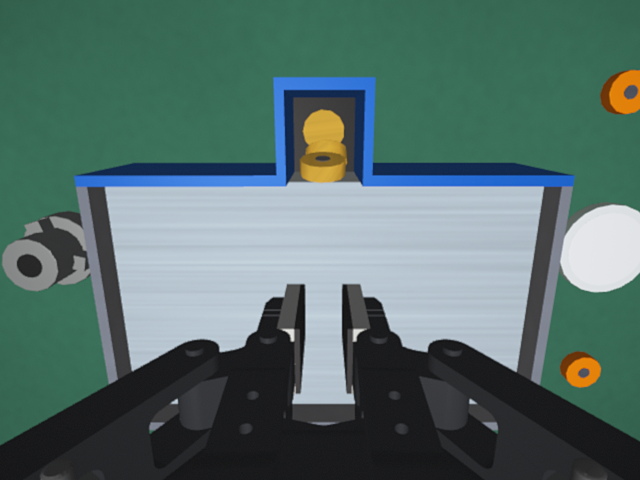

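```bash
python3 - <<'E'
from h import *
cal=viewer.get_calibration("wrist"); a,d=viewer.get_image("wrist"); E=cal["extrinsics"]
def P(u,v): 
    z=d[v,u]; q=E[:3,:3].T@(np.linalg.solve(cal["camera_matrix"],[u*z,v*z,z])-E[:3,3]); return np.array([*w2t(q[:2]),q[2]])*1000
for v in range(136,192,2): print(v,[P(u,v).round(1).tolist() for u in (311,322)],a[v,322])
m=np.array([P(u,v) for u in range(308,337) for v in range(154,162)])
c=np.median(m,0); k=np.linalg.norm(m-c,axis=1)<15; c=m[k].mean(0); n=np.linalg.svd(m[k]-c)[2][2]; n*=np.sign(n[2])
print("face",c.round(1),"n",n.round(2)," dot",P(322,158))
E
```

```text
136 [[23.5, 11.5, 12.7], [23.5, 4.1, 14.2]] [204 164  61]
138 [[22.2, 11.5, 14.6], [22.2, 4.1, 14.2]] [203 160  58]
140 [[20.9, 11.5, 14.1], [21.5, 4.1, 28.2]] [206 166  59]
142 [[19.7, 11.5, 15.7], [20.3, 4.1, 29.2]] [205 164  59]
144 [[18.9, 11.2, 25.8], [19.1, 4.1, 29.9]] [203 162  60]
146 [[17.7, 11.2, 26.8], [17.8, 4.1, 29.2]] [207 166  62]
148 [[16.5, 11.2, 27.1], [16.7, 4.1, 31.7]] [213 171  63]
150 [[15.3, 11.2, 27.9], [15.5, 4.1, 31.9]] [169 134  50]
152 [[14.6, 11.0, 36.4], [14.6, 4.1, 36.8]] [122  94  33]
154 [[13.6, 10.9, 39.1], [13.7, 4.1, 41.2]] [92 76 50]
156 [[12.7, 10.8, 43.1], [12.8, 4.1, 44.4]] [52 52 56]
158 [[11.8, 10.7, 46.1], [12.1, 4.1, 49.4]] [57 57 63]
160 [[11.1, 10.6, 51.5], [11.0, 4.1, 50.4]] [118  97  62]
162 [[10.1, 10.6, 53.2], [10.1, 4.1, 53.8]] [130 100  37]
164 [[9.2, 10.5, 56.3], [9.4, 4.1, 57.5]] [127  98  36]
166 [[8.2, 10.5, 57.0], [8.4, 4.1, 58.9]] [208 165  61]
168 [[7.1, 10.5, 57.6], [7.2, 4.1, 58.9]] [208 166  63]
170 [[5.8, 10.5, 56.0], [6.1, 4.1, 58.8]] [209 167  62]
172 [[4.6, 10.5, 55.5], [4.9, 4.1, 58.4]] [213 170  65]
174 [[3.5, 10.5, 56.6], [3.6, 4.1, 57.2]] [212 170  64]
176 [[2.3, 10.6, 56.2], [2.5, 4.1, 57.6]] [213 171  64]
178 [[1.0, 10.6, 55.4], [1.3, 4.1, 57.0]] [214 171  64]
180 [[-0.2, 10.6, 54.6], [0.2, 4.1, 57.9]] [213 168  67]
182 [[-1.5, 10.6, 54.2], [-1.2, 4.2, 56.3]] [183 198 213]
184 [[-2.5, 10.6, 55.3], [-2.6, 4.2, 54.8]] [187 200 212]
186 [[-3.7, 10.6, 55.4], [-3.6, 4.2, 55.7]] [187 200 211]
188 [[-4.7, 10.6, 56.4], [-5.1, 4.2, 53.9]] [185 198 209]
190 [[-6.1, 10.7, 54.7], [-6.1, 4.2, 55.3]] [184 197 208]
face [12.1  4.1 46.6] n [0.97 0.   0.25]  dot [12.05155117  4.12921184 49.36227712]
```

The third weight stands steeply, leaning on the deck's end wall on top of the second. Its rim is at about 59 mm and its underside centre at about 43 mm, so the margin is only about 2 mm. I'll nudge its top edge forward with shut fingertips skimming the deck so that it tumbles lower. First, find the deck by touch.

```bash
python3 -m pendant '[[0,[0,0,15],[0,0,0]],[0,[0,0,40],[0,0,0]],[0,[0,0,65],[0,0,0]],[0,[0,0,82],[0,0,0]],[0,[0,0,89],[0,0,0]],[0,[0,0,92],[0,0,0]],[0,[0,0,92],[0,0,0]],[0,[0,0,92],[0,0,0]]]' && for i in 1 2 3; do python3 -m pendant '[[0,[0,0,0.4],[0,0,0]],[0,[0,0,0.8],[0,0,0]],[0,[0,0,0.8],[0,0,0]],[0,[0,0,0.8],[0,0,0]]]'; done; python3 - <<'E'
from h import *
s=readout.sense(); print(w2t(s["ee_pos"][:2])*1000,s["ee_pos"],s["contact_force"])
E
```

```text
t: 20.22
ee_pos: [0.5655, -0.0843, 0.0769]
eef_rot: [-3.141, 0.0, -1.746]
contact_force: [0.3, -0.3, 0.3]
opening: -0.0003
t: 20.55
ee_pos: [0.5653, -0.0844, 0.0759]
eef_rot: [-3.141, 0.0, -1.746]
contact_force: [0.9, -0.9, -1.0]
opening: 0.0001
t: 20.88
ee_pos: [0.565, -0.0843, 0.0746]
eef_rot: [3.141, 0.0, -1.746]
contact_force: [0.3, -0.4, -0.0]
opening: 0.0001
t: 21.22
ee_pos: [0.565, -0.0843, 0.0742]
eef_rot: [-3.142, -0.0, -1.746]
contact_force: [-0.7, -0.1, 5.0]
opening: -0.0
[-34.30859132   2.5268104 ] [ 0.56503416 -0.08426777  0.07415124] [-0.74138354 -0.06256458  5.0282109 ]
```

```bash
python3 -m pendant '[[0,[0,0,-0.5],[0,0,0]],[0,[0,-5,-0.5],[0,0,0]],[0,[0,-10,-0.5],[0,0,0]],[0,[0,-15,-0.5],[0,0,0]],[0,[0,-18,-0.5],[0,0,0]],[0,[0,-21,-0.5],[0,0,0]],[0,[0,-24,-0.5],[0,0,0]],[0,[0,-27,-0.5],[0,0,0]],[0,[0,-30,-0.5],[0,0,0]],[0,[0,-33,-0.5],[0,0,0]],[0,[0,-36,-0.5],[0,0,0]],[0,[0,-36,-0.5],[0,0,0]]]'; python3 - <<'E'
from h import *
s=readout.sense(); print(w2t(s["ee_pos"][:2])*1000,s["ee_pos"],s["contact_force"])
a,d=heights("wrist","pics/w12.png")
E
```

```text
t: 22.22
ee_pos: [0.6013, -0.0906, 0.0746]
eef_rot: [-3.141, 0.0, -1.746]
contact_force: [-0.9, -0.9, 1.0]
opening: 0.0003
[2.52512373 2.51045801] [ 0.60131282 -0.09063811  0.07464551] [-0.86682639 -0.91850308  0.95915158]
-5 12 z [ 3.9 15.1 26.9] y 14.0 22.0
5 9 z [ 3.8  4.4 21.8] y -12.0 22.0
10 563 z [19.3 56.3 58.8] y -12.0 18.0
15 951 z [18.  56.  58.8] y -12.0 18.0
20 2081 z [13.4 38.3 57.9] y -11.0 18.0
25 692 z [ 4.5 14.4 25.2] y -11.0 18.0
30 595 z [ 8.3 14.3 15.5] y -10.0 17.0
35 450 z [ 7.1 14.1 15.6] y -8.0 15.0
```

No more pictures; I'll go on with depth numbers. The rim moved forward to x 10–20, so I push on.

```bash
python3 -m pendant '[[0,[0,-3,0],[0,0,0]],[0,[0,-6,0],[0,0,0]],[0,[0,-9,0],[0,0,0]],[0,[0,-12,0],[0,0,0]],[0,[0,-12,0],[0,0,0]],[0,[0,-12,0],[0,0,0]]]'; python3 - <<'E'
from h import *
s=readout.sense(); print(w2t(s["ee_pos"][:2])*1000,s["contact_force"])
a,d=heights("wrist","pics/w13.png")
E
```

```text
t: 22.77
ee_pos: [0.6124, -0.0927, 0.0743]
eef_rot: [3.142, 0.0, -1.746]
contact_force: [0.1, 0.1, -0.4]
opening: -0.0006
[13.78711352  2.39318306] [ 0.10844565  0.08367756 -0.36263033]
0 15 z [ 3.3  4.  17.9] y -13.0 17.0
5 150 z [ 3.5 24.1 25.4] y -14.0 17.0
10 578 z [22.7 24.2 25.4] y -14.0 17.0
15 617 z [22.7 24.2 25.4] y -13.0 17.0
20 655 z [13.8 24.2 25.7] y -11.0 23.0
25 278 z [ 4.9 25.1 33.5] y -11.0 24.0
30 397 z [13.5 36.1 41. ] y -10.0 23.0
35 507 z [37.9 43.2 47.6] y -8.0 20.0
40 346 z [41.1 47.5 49.6] y -7.0 19.0
```

It tumbled: the highest brass is now about 50 mm, below the 55 mm deck. Retreating and doing a final check.

```bash
python3 -m pendant '[[0,[0,8,0],[0,0,0]],[0,[0,20,-10],[0,0,0]],[0,[0,35,-25],[0,0,0]],[0,[0,50,-50],[0,0,0]],[0,[0,60,-80],[0,0,0]],[0,[0,70,-110],[0,0,0]],[0,[0,80,-130],[0,0,0]],[0,[0,80,-140],[0,0,0]],[0,[0,80,-140],[0,0,0]],[0,[0,80,-140],[0,0,0]]]'; python3 - <<'E'
from h import *
s=readout.sense(); print(w2t(s["ee_pos"][:2])*1000,s["contact_force"])
a,d=heights("wrist","pics/w14.png")
cal=viewer.get_calibration("wrist"); E=cal["extrinsics"]
m=cv2.inRange(cv2.cvtColor(a,cv2.COLOR_RGB2HSV),(15,90,40),(30,255,255))
n,_,st,c=cv2.connectedComponentsWithStats(m); print([(c[i].round().tolist(),int(st[i,4])) for i in range(1,n) if st[i,4]>60])
t0=cv2.imread("pics/top1.png")[...,::-1]; t1,_=viewer.get_image("top")
import numpy as np
for nm in ("coupling","window"):
    r=viewer.recognise(nm,"top")[:1]; print(nm,[(q["at"],round(q["conf"],2)) for q in r])
for nm,(u,v) in {"coupling":(255,238),"window":(451,280)}.items():
    w=np.s_[v-22:v+22,u-22:u+22]; g=cv2.cvtColor; 
    print(nm,cv2.phaseCorrelate(np.float32(t0[w].mean(2)),np.float32(t1[w].mean(2))))
print([(x[0].round(),x[1],(w2t(ray(viewer.get_calibration("top"),x[0],.03))*1000).round()) for x in blobs(t1,amin=15)])
E
```

```text
t: 23.65
ee_pos: [0.5335, -0.0788, 0.214]
eef_rot: [-3.141, -0.0, -1.746]
contact_force: [-0.1, 0.2, -0.6]
opening: 0.0001
[-66.2937237    2.44995203] [-0.07873658  0.24839552 -0.55140163]
0 55 z [22.3 24.2 26.1] y -6.0 9.0
5 207 z [ 4.4 24.4 26.1] y -11.0 14.0
10 254 z [22.4 24.4 25.9] y -12.0 16.0
15 262 z [ 4.2 24.3 25.7] y -13.0 16.0
20 253 z [ 4.6 24.2 25.7] y -12.0 17.0
25 295 z [12.8 25.2 33.6] y -10.0 17.0
30 362 z [ 5.4 35.8 41.6] y -11.0 20.0
35 359 z [35.1 43.1 47.7] y -9.0 22.0
40 300 z [ 5.2 46.6 49.6] y -8.0 22.0
45 194 z [ 4.5 44.2 46.8] y -9.0 21.0
[([595.0, 50.0], 1054), ([322.0, 83.0], 2554), ([558.0, 311.0], 633)]
coupling [([253.9, 239.1], 0.6)]
window [([461.0, 277.5], 0.67)]
coupling ((0.4796090646009432, 0.5042690019796865), 0.9968947671960902)
window ((0.4716434943172949, 0.19353743185354233), 0.48624652909643856)
[(array([456., 226.]), np.int32(175), array([  47., -197.]))]
```

```bash
python3 - <<'E'
from h import *
b0=cv2.imread("pics/scene1.png")[...,::-1]; b1,_=viewer.get_image("scene"); t1,_=viewer.get_image("top"); t0=cv2.imread("pics/top1.png")[...,::-1]
for nm,(u,v),s in (("window",(130,320),30),("coupling",(382,245),20)):
    w=np.s_[v-s:v+s,u-s:u+s]; print(nm,"scene diff",np.abs(b0[w].astype(int)-b1[w]).mean().round(1))
for t in (t0,t1,b0,b1):
    m=(t.min(2)>225).astype(np.uint8); n,_,st,c=cv2.connectedComponentsWithStats(m); print([(c[i].round(1).tolist(),int(st[i,4])) for i in range(1,n) if st[i,4]>400 and st[i,4]<3000])
heights("wrist","pics/w15.png"); print(readout.sense()["t"])
E
```

```text
window scene diff 2.5
coupling scene diff 3.0
[([450.9, 279.4], 855)]
[]
[([529.9, 70.2], 1754), ([295.8, 235.3], 2463), ([304.0, 259.0], 427), ([129.2, 318.4], 1255)]
[([529.6, 70.3], 1837), ([129.3, 318.4], 1261), ([626.1, 459.2], 438)]
0 58 z [ 4.4 24.  25.6] y -6.0 9.0
5 199 z [21.6 24.2 25.7] y -10.0 14.0
10 255 z [ 4.9 24.3 25.8] y -13.0 16.0
15 264 z [ 4.9 24.3 25.8] y -13.0 16.0
20 251 z [ 5.1 24.2 26. ] y -12.0 17.0
25 313 z [ 7.4 25.1 33.5] y -11.0 18.0
30 367 z [ 4.9 35.8 41.7] y -10.0 20.0
35 368 z [16.  43.1 48.1] y -10.0 22.0
40 301 z [ 6.  46.5 49.6] y -7.0 22.0
45 197 z [ 5.7 44.1 47.1] y -9.0 21.0
24.0
```

The window is unmoved in the scene camera (129.2 → 129.3, 318.4 → 318.4); in the top view it is partly hidden by the arm. The weights are at rest and below deck level, and the hand is clear. Handing in.

```bash
python3 -c "
from rig import env
print(env.hand_in())"
```

```text
the job is handed in; nothing more can be done
None
```

All three brass weights are in the slot behind the gate, and I have handed the job in; the hand-in gives no verdict. I pushed them one at a time between the slightly open fingertips: the middle one straight through, then the +y and -y ones sideways to the gate line and forward. The robot clock stood at about 24 s of the 72 s allowed.

- **Third weight:** it first came to rest upright on the second, with its rim about 4 mm above the deck and its underside centre only about 2 mm inside the limit. I nudged it forward with shut fingertips and it tumbled lower.
- **Final heights:** two depth readings agreed, with one weight lying flat with its top at 24 mm and the highest brass at 50 mm, below the 55 mm deck. I did not measure underside centres after the tumble. By then I had used up the 12 viewable pictures, so this rests on depth numbers only.
- **Coupling and window:** both are where they started. The scene view put the window within 0.1 px, and the top view put the coupling within about 1 px. One top-view detection put the window 10 px off; the bright-disc check found no window there at all, most likely because the arm was in front of it, so I went by the scene camera.
- **Hand:** it is clear, 214 mm up, with a contact force below 1 N.

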